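# Hang the tube shelf on the slotted bench stand

### The job

Pick up the small steel tube shelf by its rib, put its two claws through the upper pair of slots in the bench stand, and press it down gently until it is fully home and the spring catch has snapped out over its foot bar. Never ram the stand: feel for the slots and for the stop. Let go, leave the shelf hanging level, and leave the tip box, the tube rack and the jar where they are.

Things in the scene. Friction and masses are not known exactly. Their poses are not given: they have to be found in the camera images.
- stand: Fixed bench stand, shelf goes on its front. Origin on the bench, midway between two flat aluminium uprights, in their front face. +x: from front to back (push-in direction), +y along the row, +z up. Uprights 24 mm wide, 5 thick, centres at y = -45 and +45 mm, tops 142 to 166 mm up; sockets 46 mm high, 8 mm ahead of the face. Foot plate 130 x 210 x 12 mm. A push over 70 N on the stand spoils it.
- stand_mark (a point): Mark in the front face, midway between the uprights, 94 mm up; axes as stand. True in x and y. The uprights are clamped by hand at any height: the lower edges of their upper slots, with the catch, stand 4 to 28 mm above this mark, to be felt or seen. Two slots in each upright, one above the other, 8 mm wide, 31 tall, 22 mm apart. Home: claw necks rest on those lower edges.
- bracket_grip (a point): Where to hold the loose steel tube shelf (about 0.3 kg; mass and friction vary): on the upright rib on its top, at half height. Rib 75 mm long (x), 10 thick (y), 40 tall; the shelf plate's top is 20 mm below this point. Pinch from above, closing along y. It lies 45 mm in front (-x) of and 20 mm above bracket_heel, same axes.
- bracket_heel (a point): Shelf's reference point: mid-width, on the rear face of its back plate, level with the undersides of the claw necks and the plate's top; 28 mm above the bench at the start. +x out of the back (as the claws point), +z up. Shelf plate 105 mm deep (to -x), 120 wide, 6 thick; a front apron reaches 28 mm down. Back plate 5 mm thick, 120 wide, from 28 mm below to 26 above (gap in the middle).
- bracket_claws (a point): Midway between the tips of the two claw teeth, 9.5 mm behind (+x) and 18 mm below bracket_heel. Claws at y = -45 and +45 mm, 4 mm thick: neck 8 mm tall reaching 12.5 mm back, tooth 6 mm thick hanging 18 mm below the neck. Each is 26 mm tall: it enters a slot with this point 0 to 5 mm above the slot's real lower edge, until the back plate meets the uprights, then drops behind the metal.
- bracket_foot (a point): Underside of the shelf's round foot bar (6 mm thick, 34 long in y) hung by two straps under the middle of the back plate; 28 mm below bracket_heel, 3 mm ahead of the rear face. It works the catch.
- catch (a joint): Spring catch midway between the uprights, 20 mm wide nose sticking 5 mm out of the front face: 0 = fully out, grows (m) pushed back, 0.008 at most. From 8-10 mm above home the foot bar rides down its slope and pushes it to 0.005 (5 to 20 N down; own weight is not enough); within 2 mm of home it snaps to 0 over the bar (under 0.001 = locked); then a hard stop.
- tip_box: Bystander: translucent pipette-tip box with lid, 96 x 130 x 84 mm, origin under its centre.
- tube_rack: Bystander: white rack with capped sample tubes, 90 x 160 x 112 mm, origin under its centre.
- jar: Bystander: jar with a blue cap, 60 mm across, 100 mm tall, origin under its centre.
Mind the look-alikes: they are no part of the job. Leave any black or green look-alike of the part that bears bracket_grip alone.

How it is judged:
By the outcome, as a careful person would: the job done as asked, in the order asked, and still so for the second after the job is handed in, with the robot touching nothing.
It also fails if it takes over 48 s, if anything falls off the work surface, if the arm or the gripper's body presses on something with over 40 N, if the wrist force passes 120 N, or if a joint passes its speed limit or range.

### The arm

A 6-joint arm with a two-finger parallel gripper is mounted at the origin on the work surface. World frame = base frame: x ahead of the robot, y to its left, z up, the work surface at z = 0. Lengths are in m, angles in rad, forces in N, time in s.
With the tool pointing down it reaches from about 0.375 to 0.975 m from the base axis. Payload 3.8 kg.
Tool frame: the origin (TCP) lies between the finger pads; the fingertips stand 17 mm ahead of it and the grasp point (between the pads) lies 2 mm behind it (env.tcp_to_tips is the distance from the TCP to the fingertips, in m); z points along the fingers, x is the direction in which the jaws open and shut, and the axes are right-handed (so a half turn about z gives the same grasp; the last joint's range is limited). The gripper opens to 88 mm and grips with 3 to 60 N. Pads are 18 mm wide; open, the fingers measure 123 mm over their backs; the gripper's body (75 mm by 187 mm) begins 45 mm behind the grasp point.
Start: joints at [1.283, 0.264, 1.604, -0, 1.274, -0.037], TCP at [0.168, 0.654, 0.256] pointing down, gripper open.
Joint ranges: [-2.63, 2.63], [-0.94, 2.18], [0.31, 2.57], [-1.31, 4.45], [0, 2.66], [-2.55, 2.55]. Speed limits (rad/s): [2.57, 2.57, 3.14, 3.14, 3.14, 3.14].

### API

Orientations are given as a 3x3 rotation matrix whose columns are the frame's x, y, z axes.
In Python, from workcell import env, optics, finish_job gives the robot as it stands.
- The arm moves only by the tool arm_command, never from a script. Its argument "targets" is a list that holds one entry, the list of rows, each a list of 4 numbers: the shift along the world's x, y, z in mm, then the turn about the world's z in rad. A call has exactly 5 rows; each row is the pose to reach, as a shift and turn from the pose commanded when the call began; what a row does not reach only later rows make up. A row lasts 1/12 s, in which the tool goes at most 41.7 mm and 7.16 degrees, less where a joint would pass 70% of its speed; a pose out of reach is approached as far as the arm can. A call with a gripper value outside its range is refused whole. "fingers" is the closure, from 0 (fully open) to 1 (shut), set as the call begins (left out, the last holds). The fingers move at their own pace and stop on an object; the grip force is fixed at half the most. Time passes only in rows, so rows that repeat a pose let the fingers close, or fill a call up. It gives the time, the measured TCP pose, the force and the opening at its end, in the units of the state.
- env.observe(): the state, without advancing time (a new reading comes with each control period).
- optics.get_image(name): name is "scene" or "top" or "wrist"; returns (picture, depth): 384x512x3 uint8, red, green, blue; 384x512 float32, m along the optical axis (not along the pixel's ray), 0 where there is no reading.
- optics.camera_model(name): a dict with "intrinsics" (3x3 intrinsics, pixels), "T" (4x4, takes a point from camera to world coordinates); the wrist camera has in their place "mount" (4x4, takes a point from camera to tool coordinates, whose origin is the TCP and whose axes are the tool frame's). Camera axes: x right, y down, z forward; pixel columns grow to the right and rows downward; lengths in m; the calibration is good to about 2 mm. A picture is of the moment at which its call begins: read the wrist's pose just before it. camera_model takes no time and is no camera call.
- finish_job(): hands the job in, once; it reports no verdict.
The state is a dict: "time_s": time; "joint_pos": joint angles; "joint_vel": joint speeds; "joint_efforts": joint torques, N m; "position": TCP position; "tcp_rot": TCP orientation; "ft_force": force on the tool from outside, world axes, zero at the start; "wrist_torque": the same for the moment, N m; "width": finger opening in m.
Only numpy, scipy, OpenCV 4.12 (cv2) and the standard library are available. Lean on these libraries where they do the work, as an engineer would, in place of code of your own. Each camera call takes 0.05 s, during which the arm holds its last target. There are 200 camera calls.

## Working session

There is one attempt and no reset: what is moved stays moved. The work goes in short steps, Python scripts to look and compute and a tool call to move; the robot and the scene stay as the last step left them, time stands still between calls to the robot, and variables do not carry over. Pictures are saved under pics/ and viewed, about 8 in all and at most 12, crops included, and the job is handed in when it is done.

Besides the shell and the picture viewer there is one more tool, called by a JSON object that holds its "method" and its "body". arm_command: Moves the arm, as the interface text tells. Its arguments: {"type":"object","properties":{"targets":{"type":"array"},"fingers":{"type":"number"}},"required":["targets"]}

```bash
mkdir -p pics; cat > h.py <<'E'
import numpy as np,cv2,pickle
from workcell import env,optics
def snap(n,tag):
    s=env.observe();im,d=optics.get_image(n);m=optics.camera_model(n)
    if 'T' in m:T=np.array(m['T'])
    else:
        W=np.eye(4);W[:3,:3]=s['tcp_rot'];W[:3,3]=s['position'];T=W@np.array(m['mount'])
    K=np.array(m['intrinsics']);pickle.dump((im,d,K,T),open(f'{tag}.pkl','wb'))
    cv2.imwrite(f'pics/{tag}.png',im[:,:,::-1]);return im,d,K,T
def load(tag):return pickle.load(open(f'{tag}.pkl','rb'))
def cloud(d,K,T):
    v,u=np.indices(d.shape);P=np.stack([(u-K[0,2])/K[0,0]*d,(v-K[1,2])/K[1,1]*d,d],-1)
    return P@T[:3,:3].T+T[:3,3]
def ray(u,v,K,T,z):
    r=T[:3,:3]@np.linalg.solve(K,[u,v,1]);return T[:3,3]+r*(z-T[2,3])/r[2]
E
python3 - <<'E'
from h import *
for n in('scene','top'):
    im,d,K,T=snap(n,n);print(n,K.round(1).tolist(),T.round(3).tolist(),(d>0).mean())
a=cv2.imread('pics/scene.png');b=cv2.imread('pics/top.png');cv2.imwrite('pics/both.png',cv2.resize(np.vstack([a,b]),None,fx=.78,fy=.78))
s=env.observe();print(s)
E
```

```text
scene [[407.1, 0.0, 253.2], [0.0, 407.1, 190.3], [0.0, 0.0, 1.0]] [[0.381, 0.671, -0.636, 1.404], [0.925, -0.285, 0.253, -0.331], [-0.011, -0.684, -0.729, 1.038], [0.0, 0.0, 0.0, 1.0]] 0.9960835774739584
top [[397.1, 0.0, 262.5], [0.0, 397.1, 194.4], [0.0, 0.0, 1.0]] [[0.015, -0.989, 0.144, 0.402], [-1.0, -0.018, -0.017, -0.003], [0.02, -0.144, -0.989, 1.253], [0.0, 0.0, 0.0, 1.0]] 0.9963175455729166
{'time_s': 0.1, 'joint_pos': array([ 1.28310519e+00,  2.64685582e-01,  1.60519930e+00, -7.90679603e-06,
        1.27365040e+00, -3.68938990e-02]), 'joint_vel': array([-0.00079323, -0.00120422, -0.00418388,  0.00024906,  0.00127329,
        0.00106554]), 'joint_efforts': array([-8.50798315e-04, -5.03612280e+01, -3.58073294e+01,  7.29635102e-02,
        2.32461991e-02, -1.84043654e-05]), 'position': array([0.16735599, 0.65333094, 0.2545278 ]), 'tcp_rot': array([[ 2.48173556e-01,  9.68715433e-01, -5.43949522e-04],
       [ 9.68713640e-01, -2.48174144e-01, -1.86493329e-03],
       [-1.94158387e-03, -6.41041954e-05, -9.99998113e-01]]), 'ft_force': array([0.05156909, 0.25439758, 0.38242886]), 'wrist_torque': array([ 0.0232346 ,  0.01493587, -0.00862201]), 'width': 0.08783603749838105}
```

View pics/both.png

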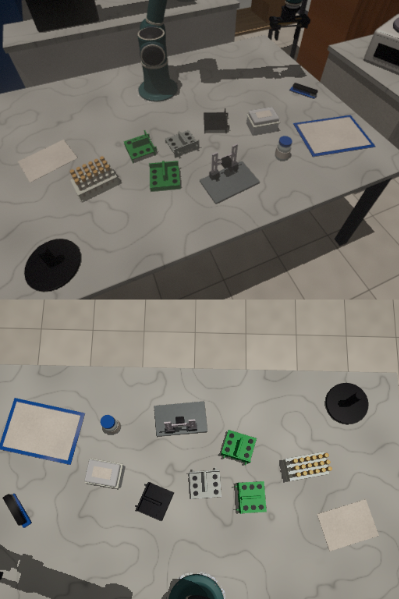

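The picture shows the stand (top view about (230,155) full-res) and shelf candidates in the top view: black (198,258), grey steel (262,237), green (306,188) and green (320,253). The grey one fits "steel". I'll confirm it in an enlarged crop.

```bash
python3 - <<'E'
from h import *
im,d,K,T=load('top');s,ds,Ks,Ts=load('scene')
a=cv2.resize(im[205:270,225:300],(450,390),interpolation=2)
b=cv2.resize(im[115:185,190:275],(450,390)[:2],interpolation=2)
cs=cv2.resize(s[150:265,200:340],(350,300),interpolation=2)
out=np.zeros((600,800,3),np.uint8)
out[:300,:400]=cv2.resize(a,(400,300));out[:300,400:]=cv2.resize(b,(400,300));out[300:,:350]=cs
out[300:,400:]=cv2.resize(s[150:210,200:280],(400,300))
cv2.imwrite('pics/crop1.png',out[:,:,::-1])
P=cloud(d,K,T)
w=P[208:268,228:298];
z=w[...,2]
m=(z>.058)&(z<.09)
print('z max',np.sort(z.ravel())[-40::8])
for lo,hi in((.058,.08),(.015,.04)):
    q=w[(z>lo)&(z<hi)];r=cv2.minAreaRect((q[:,:2]*1000).astype(np.float32));print(lo,len(q),r,q.mean(0),cv2.boxPoints(r).round(0).tolist())
w=P[115:185,190:275];z=w[...,2]
for lo,hi in((.005,.02),(.03,.055),(.1,.14),(.14,.2)):
    q=w[(z>lo)&(z<hi)]
    if len(q)>3:r=cv2.minAreaRect((q[:,:2]*1000).astype(np.float32));print('st',lo,len(q),r,q.mean(0),cv2.boxPoints(r).round(0).tolist())
E
```

```text
z max [0.06829554 0.06881724 0.069572   0.07082976 1.25338635]
0.058 88 ((460.7447814941406, -22.102630615234375), (75.60224151611328, 93.64535522460938), 4.6400861740112305) [ 0.45940328 -0.02627112  0.06680101] [[419.0, 22.0], [427.0, -72.0], [502.0, -66.0], [495.0, 28.0]]
0.015 1207 ((455.25537109375, -26.999420166015625), (116.27195739746094, 119.97946166992188), 4.8790435791015625) [ 0.4467808  -0.02738522  0.02763713] [[392.0, 28.0], [402.0, -92.0], [518.0, -82.0], [508.0, 38.0]]
st 0.005 2138 ((730.0130004882812, 75.86094665527344), (228.70095825195312, 272.81146240234375), 1.4663273096084595) [0.72361885 0.07801554 0.01128275] [[612.0, 209.0], [619.0, -63.0], [848.0, -58.0], [841.0, 215.0]]
st 0.03 128 ((677.2454223632812, 72.66914367675781), (36.15062713623047, 125.1061019897461), 4.924093246459961) [0.66791211 0.07041741 0.0446372 ] [[654.0, 133.0], [665.0, 9.0], [701.0, 12.0], [690.0, 137.0]]
st 0.1 197 ((684.4160766601562, 73.71995544433594), (33.14726638793945, 113.44619750976562), 6.6075758934021) [0.67823287 0.0738649  0.11158729] [[661.0, 128.0], [674.0, 15.0], [707.0, 19.0], [694.0, 132.0]]
st 0.14 48 ((670.97607421875, 73.31085968017578), (5.739968776702881, 111.65035247802734), 6.429409980773926) [0.67021099 0.07484241 0.1502014 ] [[662.0, 128.0], [674.0, 18.0], [680.0, 18.0], [668.0, 129.0]]
```

View pics/crop1.png

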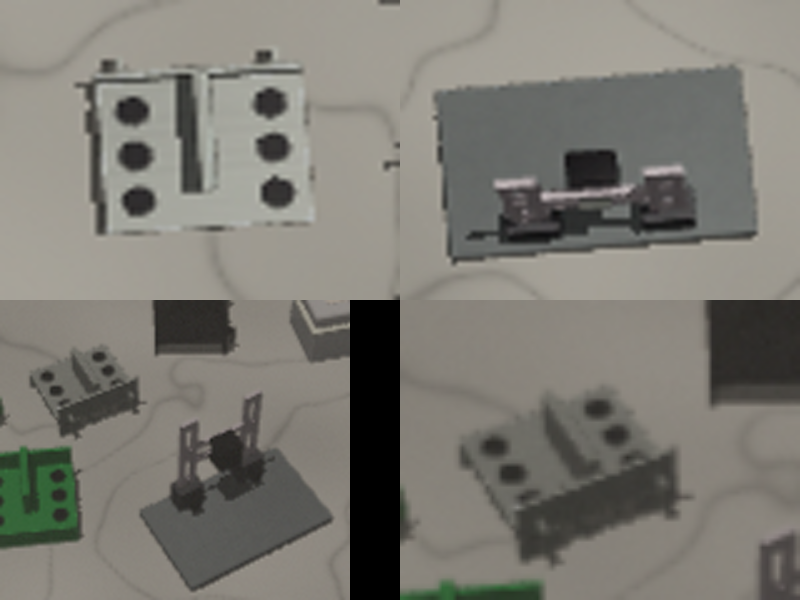

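```bash
python3 - <<'E'
from h import *
print(np.array(optics.camera_model('wrist')['mount']).round(3).tolist(),np.array(optics.camera_model('wrist')['intrinsics']).round(0).tolist())
for tag in('top','scene'):
    im,d,K,T=load(tag);P=cloud(d,K,T).reshape(-1,3)
    q=P[(abs(P[:,0]-.675)<.03)&(abs(P[:,1]-.073)<.07)&(P[:,2]>.13)&(P[:,2]<.2)]
    for s in(-1,1):
        r=q[(q[:,1]-.073)*s>.02];print(tag,s,len(r),np.sort(r[:,2])[::-1][:20].round(4),r[r[:,2]>.14].mean(0).round(4) )
E
```

```text
[[1.0, 0.0, 0.001, 0.0], [-0.0, 0.967, 0.255, -0.065], [-0.001, -0.255, 0.967, -0.129], [0.0, 0.0, 0.0, 1.0]] [[292.0, 0.0, 256.0], [0.0, 292.0, 192.0], [0.0, 0.0, 1.0]]
top -1 28 [0.1553 0.1548 0.1548 0.1545 0.1544 0.1539 0.1536 0.1524 0.1521 0.1521
 0.1516 0.1506 0.1504 0.1498 0.1496 0.1491 0.1488 0.1457 0.1456 0.1429] [0.6757 0.0282 0.1499]
top 1 30 [0.1582 0.1556 0.1553 0.1552 0.1539 0.1535 0.1531 0.153  0.1529 0.1526
 0.1522 0.1517 0.1516 0.151  0.1509 0.1504 0.1499 0.1499 0.1478 0.147 ] [0.6652 0.1178 0.1505]
scene -1 47 [0.1546 0.1541 0.154  0.1536 0.1528 0.1526 0.1526 0.1523 0.1523 0.1515
 0.1515 0.151  0.1506 0.1505 0.1502 0.1494 0.1485 0.1481 0.1462 0.1453] [0.6816 0.0263 0.1481]
scene 1 42 [0.1548 0.154  0.1535 0.1525 0.1521 0.1513 0.1513 0.1511 0.1502 0.1501
 0.1499 0.1499 0.1499 0.1497 0.1493 0.1491 0.1486 0.1477 0.1471 0.1463] [0.6717 0.1146 0.1481]
```

{"method": "arm_command", "body": {"targets": [[[25,-30,10,0.08],[55,-60,20,0.16],[85,-95,30,0.24],[110,-130,40,0.3],[130,-165,40,0.336]]]}}

```text
time_s: 0.52
position: [0.2947, 0.4952, 0.2966]
tcp_rot: [[-0.088, 0.996, 0.001], [0.996, 0.088, 0.002], [0.002, 0.002, -1.0]]
ft_force: [1.4, 0.2, -0.2]
width: 0.0882
```

{"method": "arm_command", "body": {"targets": [[[25,-33,0,0],[50,-66,0,0],[75,-99,0,0],[100,-132,0,0],[125,-165,0,0]]]}}

```text
time_s: 0.93
position: [0.4188, 0.329, 0.295]
tcp_rot: [[-0.085, 0.996, -0.0], [0.996, 0.085, -0.0], [-0.0, -0.0, -1.0]]
ft_force: [0.3, -0.2, 0.3]
width: 0.0879
```

{"method": "arm_command", "body": {"targets": [[[20,-35,0,0],[40,-70,0,0],[60,-105,0,0],[75,-140,0,0],[80,-175,0,0]]]}}

```text
time_s: 1.35
position: [0.4996, 0.1539, 0.2949]
tcp_rot: [[-0.084, 0.996, 0.0], [0.996, 0.084, -0.0], [-0.0, 0.0, -1.0]]
ft_force: [0.1, 0.4, 0.7]
width: 0.0882
```

{"method": "arm_command", "body": {"targets": [[[25,-25,-10,0],[50,-50,-20,0],[75,-70,-30,0],[85,-80,-35,0],[85,-80,-35,0]]]}}

```text
time_s: 1.77
position: [0.5838, 0.0737, 0.2579]
tcp_rot: [[-0.082, 0.997, -0.003], [0.997, 0.082, -0.001], [-0.001, -0.004, -1.0]]
ft_force: [0.1, 0.1, -0.5]
width: 0.0882
```

```bash
python3 - <<'E'
from h import *
im,d,K,T=snap('wrist','w1')
cv2.imwrite('pics/w1b.png',cv2.resize(im[:,:,::-1],(768,576),interpolation=2))
P=cloud(d,K,T);
q=P.reshape(-1,3);m=(abs(q[:,0]-.675)<.04)&(abs(q[:,1]-.073)<.075)&(q[:,2]>.03)
print(m.sum())
for lo in np.arange(.03,.17,.01):
    r=q[m&(q[:,2]>lo)&(q[:,2]<=lo+.01)]
    for s,n in((-1,'R'),(1,'L')):
        t=r[((r[:,1]-.073)*s>.025)]
        if len(t):print(round(lo,3),n,len(t),np.percentile(t[:,0],[10,50,90]).round(4),np.percentile(t[:,1],[1,50,99]).round(4))
E
```

```text
2956
0.03 R 103 [0.6666 0.6682 0.6848] [0.0102 0.0298 0.0469]
0.03 L 112 [0.6563 0.6583 0.6884] [0.0986 0.1194 0.1327]
0.04 R 343 [0.6679 0.6737 0.6862] [0.0108 0.0296 0.0465]
0.04 L 355 [0.6581 0.664  0.6775] [0.0989 0.116  0.1352]
0.05 R 88 [0.675  0.6764 0.6791] [0.0161 0.0275 0.04  ]
0.05 L 80 [0.6648 0.6661 0.6683] [0.1057 0.1171 0.1281]
0.06 R 61 [0.6746 0.6763 0.6778] [0.0158 0.0239 0.0398]
0.06 L 58 [0.6644 0.6661 0.6673] [0.1051 0.1168 0.1286]
0.07 R 67 [0.6744 0.6756 0.6774] [0.0158 0.0324 0.0472]
0.07 L 63 [0.6646 0.6662 0.6674] [0.0993 0.1127 0.1283]
0.08 R 122 [0.6739 0.6758 0.6776] [0.0161 0.038  0.0478]
0.08 L 104 [0.6647 0.6669 0.6706] [0.0982 0.1071 0.128 ]
0.09 R 98 [0.6747 0.6759 0.6772] [0.016  0.0273 0.0396]
0.09 L 94 [0.6645 0.6656 0.6667] [0.1053 0.1168 0.1287]
0.1 R 164 [0.6741 0.6758 0.6771] [0.0161 0.0323 0.0478]
0.1 L 184 [0.6648 0.6666 0.6701] [0.0982 0.1136 0.128 ]
0.11 R 38 [0.6746 0.6761 0.677 ] [0.0157 0.0302 0.044 ]
0.11 L 78 [0.6644 0.6659 0.6671] [0.1038 0.1208 0.1285]
```

View pics/w1b.png

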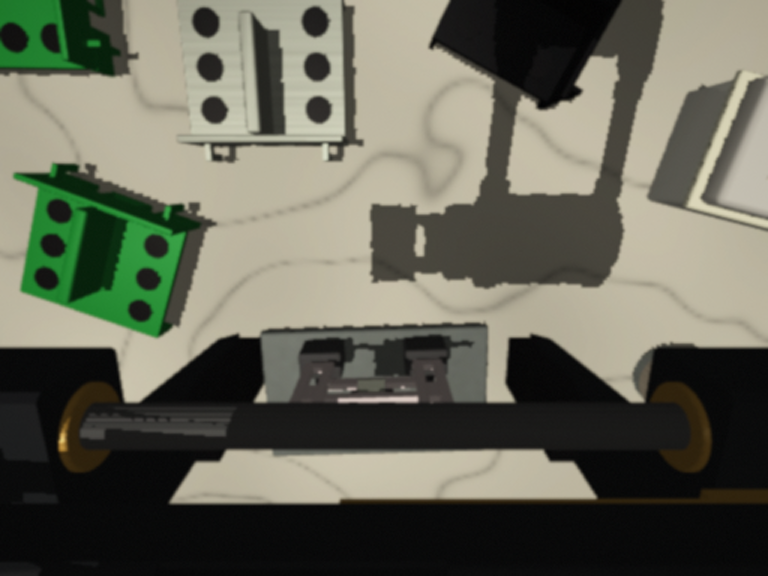

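The wrist view shows the stand partly behind the gripper bar (px about 300-450, 340-405) and the steel shelf at top (180-360, 0-160) with its claws toward the stand.

```bash
python3 - <<'E'
from h import *
im,d,K,T=load('w1');P=cloud(d,K,T)
yaw=.112;O=np.array([.671,.0725,0]);ex=np.array([np.cos(yaw),np.sin(yaw),0]);ey=np.array([-ex[1],ex[0],0])
C=T[:3,3];R=P-C
t=((O-C)@ex)/(R@ex);F=C+R*t[...,None]   # ray ∩ face
fy=(F-O)@ey;fz=F[...,2];dx=(P-O)@ex
for s in(-45,45):
  print('upright',s)
  for lo in np.arange(.05,.13,.002):
    m=(abs(fy*1000-s)<2.6)&(fz>lo)&(fz<=lo+.002)&(d>0)
    if m.any():print(round(lo*1000),m.sum(),(np.median(dx[m])*1000).round(1),end=' | ')
  print()
# front face fit
m=(abs(abs(fy)-.045)<.0105)&(abs(abs(fy)-.045)>.0055)&(fz>.05)&(fz<.115)&(abs(dx)<.004)
q=P[m];c=np.polyfit(q[:,1],q[:,0],1);print('face x=',c,'yaw',-np.arctan(c[0]),'x at .0725',np.polyval(c,.0725))
# shelf
m=(P[...,2]>.06)&(P[...,2]<.075)&(abs(P[...,0]-.46)<.06)&(abs(P[...,1]+.027)<.05)
q=P[m];r=cv2.minAreaRect((q[:,:2]*1000).astype(np.float32));print('rib',len(q),r,cv2.boxPoints(r).round(1).tolist(),np.median(q[:,2]))
m=(P[...,2]>.022)&(P[...,2]<.034)&(abs(P[...,0]-.45)<.09)&(abs(P[...,1]+.027)<.08)
q=P[m];r=cv2.minAreaRect((q[:,:2]*1000).astype(np.float32));print('plate',len(q),r,cv2.boxPoints(r).round(1).tolist(),np.median(q[:,2]))
m=(P[...,2]>.048)&(P[...,2]<.058)&(abs(P[...,0]-.5)<.03)&(abs(P[...,1]+.027)<.08)
q=P[m];r=cv2.minAreaRect((q[:,:2]*1000).astype(np.float32));print('back',len(q),r,cv2.boxPoints(r).round(1).tolist(),np.median(q[:,2]))
E
```

```text
upright -45
50 4 0.1 | 52 4 -0.2 | 56 4 0.4 | 58 4 1.6 | 62 4 2.9 | 64 5 3.9 | 66 4 10.6 | 70 4 11.8 | 72 5 13.0 | 74 4 14.6 | 78 4 32.6 | 80 5 34.0 | 82 4 35.5 | 84 4 37.2 | 88 5 -0.1 | 90 5 -0.3 | 92 4 0.0 | 94 5 -0.1 | 96 5 -0.4 | 98 5 -0.1 | 100 2 0.2 | 102 3 0.1 | 104 5 -0.1 | 106 5 -0.1 | 108 5 -0.1 | 110 5 0.5 | 112 5 1.8 | 114 5 -113.4 | 116 5 -112.9 | 118 5 -113.1 | 120 5 -112.8 | 122 5 -112.5 | 124 5 -112.6 | 126 5 -112.6 | 128 6 -112.5 | 
upright 45
50 5 -0.3 | 52 4 -0.6 | 56 4 0.0 | 58 4 1.6 | 62 5 2.3 | 64 5 4.0 | 66 2 10.1 | 68 2 10.3 | 70 4 12.2 | 72 5 13.2 | 74 2 14.4 | 76 3 15.2 | 78 4 21.0 | 80 4 22.1 | 82 5 24.4 | 86 5 25.7 | 88 5 -0.4 | 90 4 -0.1 | 92 5 -0.4 | 94 5 -0.4 | 96 1 0.0 | 98 4 -0.6 | 100 5 -0.8 | 102 5 -0.3 | 104 4 -0.2 | 106 5 -0.2 | 108 5 -0.2 | 110 5 1.0 | 112 5 2.2 | 114 5 3.5 | 116 5 4.9 | 118 6 -112.7 | 120 5 -112.3 | 122 5 -112.7 | 124 5 -112.2 | 126 6 -112.2 | 128 6 -111.9 | 
face x= [-0.11426124  0.67901999] yaw 0.1137678451941408 x at .0725 0.6707360464072747
rib 926 ((461.61163330078125, -26.083938598632812), (74.59159088134766, 10.5743732452
[... 190 characters left out ...]
62079773987392
plate 8349 ((460.1367492675781, -26.51837921142578), (112.25763702392578, 120.5475082397461), 4.8205037117004395) [[399.1000061035156, 28.799999237060547], [409.29998779296875, -91.30000305175781], [521.0999755859375, -81.9000015258789], [511.0, 38.29999923706055]] 0.028223564765865183
back 629 ((487.08251953125, -24.068557739257812), (33.313289642333984, 119.43856811523438), 5.189987659454346) [[465.1000061035156, 33.900001525878906], [475.8999938964844, -85.0], [509.1000061035156, -82.0], [498.29998779296875, 36.900001525878906]] 0.05380940594480388<stdin>:5: RuntimeWarning: divide by zero encountered in divide
<stdin>:5: RuntimeWarning: invalid value encountered in multiply
```

{"method": "arm_command", "body": {"targets": [[[-30,-25,-10,0],[-60,-50,-30,0],[-90,-75,-60,0],[-124,-98,-90,0],[-124,-98,-100,0]]]}}

```text
time_s: 2.23
position: [0.455, -0.0219, 0.159]
tcp_rot: [[-0.086, 0.996, -0.003], [0.996, 0.086, 0.0], [0.0, -0.002, -1.0]]
ft_force: [0.9, -0.6, -0.6]
width: 0.0881
```

{"method": "arm_command", "body": {"targets": [[[0,0,0,0],[0,0,0,0],[0,0,0,0],[0,0,0,0],[0,0,0,0]]]}}

```text
time_s: 2.65
position: [0.4616, -0.0213, 0.1624]
tcp_rot: [[-0.086, 0.996, 0.004], [0.996, 0.086, -0.0], [-0.0, 0.004, -1.0]]
ft_force: [-0.1, -0.1, 0.5]
width: 0.0879
```

```bash
python3 - <<'E'
from h import *
s=env.observe();print(s['time_s'],s['position'],s['tcp_rot'].round(4),s['ft_force'])
im,d,K,T=snap('wrist','w2');P=cloud(d,K,T)
for n,lo,hi,dx in(('rib',.06,.075,.06),('plate',.022,.034,.09)):
    m=(P[...,2]>lo)&(P[...,2]<hi)&(abs(P[...,0]-.46)<dx)&(abs(P[...,1]+.027)<(.03 if n=='rib' else .08))
    q=P[m];r=cv2.minAreaRect((q[:,:2]*1000).astype(np.float32));print(n,len(q),r,cv2.boxPoints(r).round(1).tolist(),np.median(q[:,2]))
E
```

```text
2.65 [ 0.46164584 -0.02133518  0.1624412 ] [[-8.640e-02  9.963e-01  3.900e-03]
 [ 9.963e-01  8.640e-02 -1.000e-04]
 [-5.000e-04  3.900e-03 -1.000e+00]] [-0.11128485 -0.05168845  0.52337533]
rib 1152 ((460.69012451171875, -26.652515411376953), (73.96332550048828, 9.902027130126953), 4.914855003356934) [[423.3999938964844, -24.899999618530273], [424.29998779296875, -34.79999923706055], [498.0, -28.399999618530273], [497.1000061035156, -18.600000381469727]] 0.06772024754527214
plate 13253 ((457.43768310546875, -26.870193481445312), (117.156494140625, 120.27420043945312), 4.966607093811035) [[393.8999938964844, 28.0], [404.29998779296875, -91.9000015258789], [521.0, -81.69999694824219], [510.6000061035156, 38.099998474121094]] 0.028102218150639957
```

{"method": "arm_command", "body": {"targets": [[[-1,-5,-25,0],[-1,-5,-55,0],[-1,-5,-85,0],[-1,-5,-105,0],[-1,-5,-112,0]]]}}

```text
time_s: 3.12
position: [0.4566, -0.0265, 0.0457]
tcp_rot: [[-0.085, 0.996, -0.005], [0.996, 0.086, 0.001], [0.001, -0.005, -1.0]]
ft_force: [-0.8, 2.0, 0.9]
width: 0.0882
```

{"method": "arm_command", "body": {"targets": [[[0,0,0,0],[0,0,0,0],[0,0,0,0],[0,0,0,0],[0,0,0,0]]], "fingers": 1}}

```text
time_s: 3.53
position: [0.4594, -0.0271, 0.0496]
tcp_rot: [[-0.085, 0.996, 0.003], [0.996, 0.085, -0.0], [-0.0, 0.002, -1.0]]
ft_force: [-0.1, 0.4, -0.5]
width: 0.0568
```

{"method": "arm_command", "body": {"targets": [[[0,0,0,0],[0,0,0,0],[0,0,0,0],[0,0,0,0],[0,0,0,0]]]}}

```text
time_s: 3.95
position: [0.4582, -0.0271, 0.0484]
tcp_rot: [[-0.085, 0.996, -0.0], [0.996, 0.085, -0.0], [-0.0, -0.0, -1.0]]
ft_force: [-0.6, 0.2, -0.0]
width: 0.0237
```

{"method": "arm_command", "body": {"targets": [[[0,0,0,0],[0,0,0,0],[0,0,0,0],[0,0,0,0],[0,0,0,0]]]}}

```text
time_s: 4.37
position: [0.4582, -0.0271, 0.0483]
tcp_rot: [[-0.085, 0.996, -0.0], [0.996, 0.085, -0.0], [-0.0, -0.0, -1.0]]
ft_force: [-0.5, 0.2, -1.2]
width: 0.0097
```

{"method": "arm_command", "body": {"targets": [[[0,0,4,0],[0,0,10,0],[0,0,20,0],[0,0,35,0],[0,0,50,0]]]}}

```text
time_s: 4.78
position: [0.4577, -0.0269, 0.0991]
tcp_rot: [[-0.085, 0.996, -0.001], [0.996, 0.085, 0.0], [0.0, -0.001, -1.0]]
ft_force: [0.3, -0.1, -3.3]
width: 0.0098
```

{"method": "arm_command", "body": {"targets": [[[0,0,20,0],[0,0,40,0],[0,0,60,0],[0,0,75,0],[0,0,80,0]]]}}

```text
time_s: 5.2
position: [0.46, -0.0272, 0.182]
tcp_rot: [[-0.085, 0.996, 0.006], [0.996, 0.085, -0.001], [-0.001, 0.005, -1.0]]
ft_force: [0.7, -0.2, -2.6]
width: 0.0099
```

{"method": "arm_command", "body": {"targets": [[[25,18,0,0.01],[50,36,0,0.02],[76,54,0,0.029],[102,72,-10,0.029],[118,83,-15,0.029]]]}}

```text
time_s: 5.62
position: [0.5782, 0.0577, 0.1629]
tcp_rot: [[-0.115, 0.993, 0.001], [0.993, 0.115, 0.001], [0.001, 0.001, -1.0]]
ft_force: [0.2, -0.6, -2.1]
width: 0.0099
```

{"method": "arm_command", "body": {"targets": [[[5,4,-5,0],[10,7,-12,0],[10,7,-12,0],[10,7,-12,0],[10,7,-12,0]]]}}

```text
time_s: 6.03
position: [0.5852, 0.0623, 0.1512]
tcp_rot: [[-0.113, 0.994, -0.001], [0.994, 0.113, -0.0], [-0.0, -0.001, -1.0]]
ft_force: [-0.0, -0.9, -2.7]
width: 0.0097
```

```bash
python3 - <<'E'
from h import *
s=env.observe();print(s['time_s'],s['position'],s['tcp_rot'].round(4),s['ft_force'],s['wrist_torque'])
im,d,K,T=snap('wrist','w3');s2,d2,K2,T2=snap('scene','s3');snap('top','t3')
out=np.zeros((600,800,3),np.uint8)
out[:300,:400]=cv2.resize(im,(400,300));out[300:,:400]=cv2.resize(s2[130:265,210:390],(400,300),interpolation=2)
u=T2[:3,:3].T@(np.array([.671,.0725,.11])-T2[:3,3]);u=K2@u/u[2];print(u)
c,r=int(u[0]),int(u[1]);out[300:,400:]=cv2.resize(s2[r-24:r+24,c-32:c+32],(400,300),interpolation=2)
cv2.imwrite('pics/m3.png',out[:,:,::-1])
E
```

```text
6.0333 [0.58521588 0.06229042 0.15115561] [[-1.134e-01  9.936e-01 -1.200e-03]
 [ 9.936e-01  1.134e-01 -3.000e-04]
 [-2.000e-04 -1.200e-03 -1.000e+00]] [-0.04856557 -0.85244644 -2.66926154] [ 0.01825929  0.05725324 -0.01118799]
[287.47924428 199.55983139   1.        ]
```

View pics/m3.png

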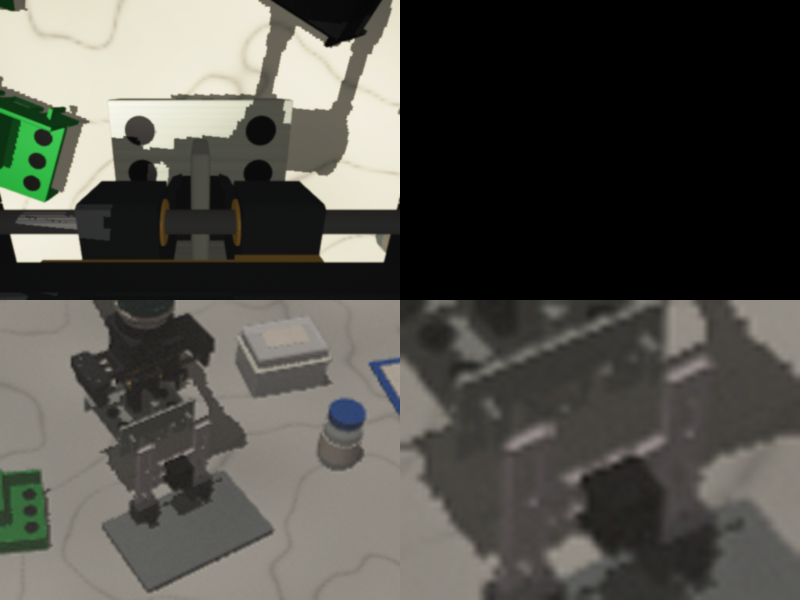

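The shelf is held level in front of the uprights (lower left, about (155,420)). I'll check its height and lateral centring by depth.

```bash
python3 - <<'E'
from h import *
im,d,K,T=load('w3');P=cloud(d,K,T)
yaw=.1137;O=np.array([.6707,.0725,0]);ex=np.array([np.cos(yaw),np.sin(yaw),0]);ey=np.array([-ex[1],ex[0],0])
X=(P-O)@ex*1000;Y=(P-O)@ey*1000;Z=P[...,2]*1000
m=(Z>120)&(Z<140)&(X<-95)&(X>-160)&(abs(Y)<75)
c,_,_,_=np.linalg.lstsq(np.c_[X[m]+120,Y[m],np.ones(m.sum())],Z[m],rcond=None);print('plate z=',c,m.sum())
print('Y range',np.percentile(Y[m],[.3,99.7]),'X front',np.percentile(X[m],[.3]))
m2=m&(X<-105)
for a in np.arange(-140,-95,6):
    q=m&(abs(X-a)<3)
    if q.sum()>20:print(a,Y[q].min().round(1),Y[q].max().round(1))
for b in(-50,-30,30,50):
    q=m&(abs(Y-b)<5);print('front at',b,X[q].min().round(1))
E
```

```text
plate z= [1.33376030e-02 1.18928377e-03 1.30945811e+02] 20974
Y range [-59.08210394  59.63338368] X front [-145.38347722]
-140 -59.6 60.2
-134 -59.8 60.1
-128 -59.8 60.6
-122 -59.8 60.0
-116 -59.6 60.1
-110 -59.7 60.3
-104 -59.5 60.0
-98 -59.6 60.0
front at -50 -145.4
front at -30 -145.4
front at 30 -145.4
front at 50 -145.4
```

{"method": "arm_command", "body": {"targets": [[[6,0.7,-1,0],[12,1.4,-1,0],[18,2,-1,0],[22,2.5,-1,0],[24,2.7,-1,0]]]}}

```text
time_s: 6.6
position: [0.6114, 0.0658, 0.1505]
tcp_rot: [[-0.114, 0.993, 0.001], [0.993, 0.114, 0.0], [-0.0, 0.001, -1.0]]
ft_force: [-0.1, -0.6, -3.1]
width: 0.0097
```

{"method": "arm_command", "body": {"targets": [[[1,0.1,0,0],[2,0.2,0,0],[3,0.3,0,0],[4,0.4,0,0],[5,0.5,0,0]]]}}

```text
time_s: 7.02
position: [0.6152, 0.0662, 0.1503]
tcp_rot: [[-0.114, 0.993, -0.0], [0.993, 0.114, -0.0], [-0.0, -0.0, -1.0]]
ft_force: [0.1, 0.5, -2.8]
width: 0.0097
```

{"method": "arm_command", "body": {"targets": [[[1,0.1,0,0],[2,0.2,0,0],[3,0.3,0,0],[4,0.5,0,0],[5,0.6,0,0]]]}}

```text
time_s: 7.43
position: [0.6204, 0.0668, 0.1504]
tcp_rot: [[-0.114, 0.993, 0.0], [0.993, 0.114, 0.0], [0.0, 0.0, -1.0]]
ft_force: [0.6, -0.3, -2.1]
width: 0.0095
```

{"method": "arm_command", "body": {"targets": [[[0.6,0.1,0,0],[1.2,0.1,0,0],[1.8,0.2,0,0],[2.4,0.3,0,0],[3,0.3,0,0]]]}}

```text
time_s: 7.85
position: [0.6233, 0.0671, 0.1503]
tcp_rot: [[-0.114, 0.993, -0.0], [0.993, 0.114, -0.0], [0.0, -0.0, -1.0]]
ft_force: [0.1, -0.3, -2.1]
width: 0.0097
```

Tips are about 10 mm in with no contact. I'll feel for the face in small steps.

{"method": "arm_command", "body": {"targets": [[[0.3,0,0,0],[0.6,0.1,0,0],[0.9,0.1,0,0],[1.2,0.1,0,0],[1.5,0.2,0,0]]]}}

```text
time_s: 8.27
position: [0.6248, 0.0673, 0.1504]
tcp_rot: [[-0.114, 0.993, 0.0], [0.993, 0.114, 0.0], [0.0, 0.0, -1.0]]
ft_force: [0.0, 1.0, -2.6]
width: 0.0097
```

{"method": "arm_command", "body": {"targets": [[[0,0,0,0],[0.2,0,0,0],[0.4,0,0,0],[0.6,0,0,0],[0.6,0,0,0]]]}}

```text
time_s: 8.68
position: [0.6253, 0.0673, 0.1503]
tcp_rot: [[-0.114, 0.993, -0.0], [0.993, 0.114, -0.0], [0.0, -0.0, -1.0]]
ft_force: [-0.7, 0.4, -3.0]
width: 0.0098
```

{"method": "arm_command", "body": {"targets": [[[0.2,0,0,0],[0.4,0,0,0],[0.6,0.1,0,0],[0.7,0.1,0,0],[0.7,0.1,0,0]]]}}

```text
time_s: 9.1
position: [0.6253, 0.0673, 0.1503]
tcp_rot: [[-0.114, 0.993, -0.002], [0.993, 0.114, -0.0], [0.0, -0.002, -1.0]]
ft_force: [-4.5, -0.6, -0.2]
width: 0.0099
```

{"method": "arm_command", "body": {"targets": [[[0.2,0,0,0],[0.4,0,0,0],[0.6,0.1,0,0],[0.7,0.1,0,0],[0.7,0.1,0,0]]]}}

```text
time_s: 9.52
position: [0.6254, 0.0673, 0.1503]
tcp_rot: [[-0.114, 0.993, -0.003], [0.993, 0.114, -0.0], [0.0, -0.003, -1.0]]
ft_force: [-7.9, -0.7, 2.3]
width: 0.0099
```

Contact is at exactly the predicted face position (heel = 0). I'll relieve the push and lower.

{"method": "arm_command", "body": {"targets": [[[-0.8,-0.1,0,0],[-1.5,-0.2,0,0],[-1.7,-0.2,-1,0],[-1.7,-0.2,-2,0],[-1.7,-0.2,-3,0]]]}}

```text
time_s: 9.93
position: [0.6253, 0.0673, 0.1473]
tcp_rot: [[-0.114, 0.993, 0.001], [0.993, 0.114, -0.0], [-0.0, 0.001, -1.0]]
ft_force: [-2.1, 0.6, -0.8]
width: 0.0099
```

{"method": "arm_command", "body": {"targets": [[[0,0,-1,0],[0,0,-2,0],[0,0,-3,0],[0,0,-4,0],[0,0,-5,0]]]}}

```text
time_s: 10.35
position: [0.6251, 0.0672, 0.1442]
tcp_rot: [[-0.114, 0.993, 0.0], [0.993, 0.114, -0.0], [-0.0, 0.0, -1.0]]
ft_force: [-8.9, -1.0, 10.7]
width: 0.0097
```

```bash
python3 - <<'E'
from h import *
s=env.observe();print(s['time_s'],s['position'],s['tcp_rot'].round(4).tolist(),s['ft_force'],s['wrist_torque'])
im,d,K,T=snap('wrist','w4');s2,d2,K2,T2=snap('scene','s4');t2,dt,Kt,Tt=snap('top','t4')
out=np.zeros((600,800,3),np.uint8)
c,r=287,190;out[:,:]=cv2.resize(s2[r-33:r+33,c-44:c+44],(800,600),interpolation=2)
cv2.imwrite('pics/m4.png',cv2.convertScaleAbs(out[:,:,::-1],alpha=1.6))
P=cloud(d,K,T)
yaw=.1137;O=np.array([.6707,.0725,0]);ex=np.array([np.cos(yaw),np.sin(yaw),0]);ey=np.array([-ex[1],ex[0],0])
X=(P-O)@ex*1000;Y=(P-O)@ey*1000;Z=P[...,2]*1000
m=(Z>110)&(Z<140)&(X<-55)&(X>-120)&(abs(Y)<75)
c,_,_,_=np.linalg.lstsq(np.c_[X[m]+80,Y[m],np.ones(m.sum())],Z[m],rcond=None);print('plate z=',c,m.sum())
print('Y range',Y[m].min(),Y[m].max(),'front',[X[m&(abs(Y-b)<5)].min().round(1) for b in(-50,-30,30,50)])
E
```

```text
10.35 [0.62507269 0.0672324  0.14416022] [[-0.114, 0.9935, 0.0], [0.9935, 0.114, -0.0001], [-0.0001, 0.0, -1.0]] [-8.85227871 -1.02630793 10.73295533] [-0.08382374  1.07835495 -0.05823542]
plate z= [3.54770334e-02 2.30063605e-04 1.23768289e+02] 21023
Y range -59.37313678105756 60.94216302688976 front [np.float64(-105.1), np.float64(-105.1), np.float64(-105.1), np.float64(-105.0)]
```

View pics/m4.png

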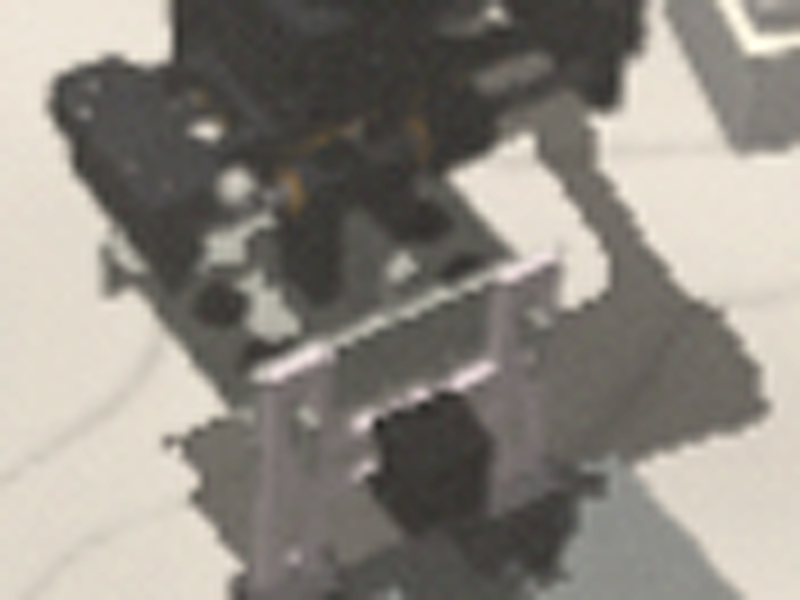

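The picture shows both claws showing through the slots at (310,415) and (540,318), but the shelf's rear is propped slightly (pitch about 0.02). Before pressing I'll check where the catch nose sits, using the stored view.

```bash
python3 - <<'E'
from h import *
yaw=.1137;O=np.array([.6707,.0725,0]);ex=np.array([np.cos(yaw),np.sin(yaw),0]);ey=np.array([-ex[1],ex[0],0])
im,d,K,T=load('w1');P=cloud(d,K,T)
X=(P-O)@ex*1000;Y=(P-O)@ey*1000;Z=P[...,2]*1000
for nm,lo,hi in(('mid',-8,8),('side',16,30)):
  m=(Y>lo)&(Y<hi)&(X>-20)&(X<40)&(Z>15)&(Z<150)
  for z in range(16,150,2):
    q=m&(Z>=z)&(Z<z+2)
    if q.sum():print(nm,z,q.sum(),np.percentile(X[q],[5,50,95]).round(1),end=' | ')
  print()
E
```

```text
mid 76 1 [0.4 0.4 0.4] | mid 78 6 [-0.5 -0.1  0. ] | mid 88 4 [-5.2 -5.1 -4.8] | mid 90 19 [-5.3 -4.7 -3.8] | mid 92 27 [-5.5 -3.9 -3.1] | mid 94 25 [-3.8 -2.7 -1.2] | mid 96 37 [-3.5 -1.6  1.7] | mid 98 30 [-1.6 -0.2  1.1] | mid 100 2 [0.5 0.6 0.6] | mid 102 10 [-0.6 -0.1  0.3] | mid 104 19 [-0.6 -0.   0.3] | mid 106 13 [-0.1  0.2  0.7] | mid 108 51 [-0.3  2.2  3.8] | mid 110 10 [-0.5  0.7  2.1] | 
side 18 2 [-7.8 -7.7 -7.7] | side 22 3 [-7.9 -7.5 -6.7] | side 26 2 [-7.7 -7.2 -6.7] | side 28 1 [-7.5 -7.5 -7.5] | side 30 1 [-7.1 -7.1 -7.1] | side 32 2 [-8.  -7.9 -7.9] | side 36 7 [-7.7  7.1 12.7] | side 38 4 [-8.  -0.7  7.5] | side 40 5 [-8.  -5.8  2.7] | side 42 7 [-7.9 -4.   6.7] | side 44 23 [-5.7  3.4 14.3] | side 46 10 [-7.   3.2 11.6] | side 76 9 [-0.1  0.3  0.4] | side 78 6 [-0.2  0.2  0.3] | side 80 9 [-0.4  0.1  0.9] | side 82 10 [-0.3 -0.   0.3] | side 84 6 [-0.2  0.1  1.9] | side 86 50 [-0.5  1.6  4.2] | side 88 4 [1.1 1.3 3.2] | side 100 7 [-0.   0.3  0.7] | side 102 11 [-0.3  0.1  0.5] | side 104 9 [-0.4 -0.1  0.3] | side 106 16 [-0.3  0.1  0.7] | side 108 61 [-0.1  2.   4.7] | side 110 5 [0.5 2.6 3.8] |
```

{"method": "arm_command", "body": {"targets": [[[0,0,0,0],[0,0,-0.5,0],[0,0,-1,0],[0,0,-1.5,0],[0,0,-1.5,0]]]}}

```text
time_s: 10.92
position: [0.6251, 0.0672, 0.1432]
tcp_rot: [[-0.114, 0.993, 0.0], [0.993, 0.114, -0.0], [-0.0, 0.0, -1.0]]
ft_force: [-8.9, -1.1, 10.1]
width: 0.0099
```

```bash
cat > pl.py <<'E'
from h import *
import sys
yaw=.1137;O=np.array([.6707,.0725,0]);ex=np.array([np.cos(yaw),np.sin(yaw),0]);ey=np.array([-ex[1],ex[0],0])
def plate(tag):
    s=env.observe();im,d,K,T=snap('wrist',tag);P=cloud(d,K,T)
    X=(P-O)@ex*1000;Y=(P-O)@ey*1000;Z=P[...,2]*1000
    m=(Z>98)&(Z<140)&(X<-55)&(X>-120)&(abs(Y)<75)
    c=np.linalg.lstsq(np.c_[X[m],Y[m],np.ones(m.sum())],Z[m],rcond=None)[0]
    print('slopes',c[:2].round(4),'heel z',c[2].round(2),'front z',(c[2]-105*c[0]).round(2),'TCP z',(s['position'][2]*1e3).round(1),'Y',Y[m].min().round(1),Y[m].max().round(1),'F',s['ft_force'].round(1),'t',s['time_s'])
    print('front',[X[m&(abs(Y-b)<5)].min().round(1) for b in(-50,-30,30,50)])
plate(sys.argv[1])
E
python3 pl.py w5
```

```text
slopes [0.0389 0.0002] heel z 125.93 front z 121.84 TCP z 143.2 Y -59.4 61.1 F [-8.9 -1.1 10.1] t 10.9167
front [np.float64(-105.1), np.float64(-105.1), np.float64(-105.1), np.float64(-105.1)]
```

{"method": "arm_command", "body": {"targets": [[[-0.2,0,0,0],[-0.4,0,0,0],[-0.6,-0.1,0,0],[-0.8,-0.1,0,0],[-0.8,-0.1,0,0]]]}}

```text
time_s: 11.38
position: [0.6249, 0.0672, 0.1431]
tcp_rot: [[-0.114, 0.993, 0.002], [0.993, 0.114, 0.0], [-0.0, 0.002, -1.0]]
ft_force: [-5.8, -0.3, 8.7]
width: 0.0099
```

```bash
python3 pl.py w6
```

```text
slopes [0.0412 0.0002] heel z 125.97 front z 121.64 TCP z 143.1 Y -59.6 61.0 F [-5.8 -0.3  8.7] t 11.3833
front [np.float64(-105.1), np.float64(-105.1), np.float64(-105.1), np.float64(-105.1)]
```

{"method": "arm_command", "body": {"targets": [[[0,0,-0.5,0],[0,0,-1,0],[0,0,-1.5,0],[0,0,-2,0],[0,0,-2,0]]]}}

```text
time_s: 11.85
position: [0.6249, 0.0672, 0.1416]
tcp_rot: [[-0.114, 0.993, 0.002], [0.993, 0.114, 0.0], [-0.0, 0.002, -1.0]]
ft_force: [-7.9, -0.7, 11.6]
width: 0.0096
```

```bash
python3 pl.py w7
```

```text
slopes [ 0.0511 -0.0002] heel z 125.31 front z 119.94 TCP z 141.6 Y -59.6 60.9 F [-7.9 -0.7 11.6] t 11.85
front [np.float64(-105.2), np.float64(-105.2), np.float64(-105.2), np.float64(-105.2)]
```

{"method": "arm_command", "body": {"targets": [[[0,0,1,0],[0,0,2,0],[0.7,0.1,3,0],[1.4,0.2,3,0],[2,0.2,3,0]]]}}

```text
time_s: 12.32
position: [0.6253, 0.0673, 0.1422]
tcp_rot: [[-0.114, 0.993, -0.002], [0.993, 0.114, -0.0], [0.0, -0.003, -1.0]]
ft_force: [-9.9, -1.5, 8.4]
width: 0.01
```

{"method": "arm_command", "body": {"targets": [[[0.4,0,0,0],[0.8,0.1,0,0],[1.2,0.2,0,0],[1.2,0.2,0,0],[1.2,0.2,0,0]]]}}

```text
time_s: 12.73
position: [0.6254, 0.0673, 0.1423]
tcp_rot: [[-0.114, 0.993, -0.005], [0.993, 0.114, -0.001], [-0.0, -0.005, -1.0]]
ft_force: [-11.5, -2.8, 9.9]
width: 0.0103
```

```bash
python3 pl.py w8
```

```text
slopes [0.0305 0.0011] heel z 124.65 front z 121.45 TCP z 142.3 Y -59.5 60.8 F [-11.5  -2.8   9.9] t 12.7333
front [np.float64(-105.0), np.float64(-105.0), np.float64(-105.0), np.float64(-105.0)]
```

Pushing forward levels the shelf and lets the rear drop, so I'll keep that push and press down.

{"method": "arm_command", "body": {"targets": [[[0.4,0,-0.5,0],[0.8,0.1,-1,0],[0.8,0.1,-1.5,0],[0.8,0.1,-2,0],[0.8,0.1,-2,0]]]}}

```text
time_s: 13.2
position: [0.6254, 0.0673, 0.1416]
tcp_rot: [[-0.114, 0.993, -0.007], [0.993, 0.114, -0.001], [-0.0, -0.007, -1.0]]
ft_force: [-17.2, -1.5, 18.3]
width: 0.0099
```

```bash
python3 pl.py w9; python3 -c "
from h import *
print(env.observe()['wrist_torque'])"
```

```text
slopes [ 0.0342 -0.0003] heel z 124.19 front z 120.6 TCP z 141.6 Y -59.4 60.8 F [-17.2  -1.5  18.3] t 13.2
front [np.float64(-105.0), np.float64(-105.0), np.float64(-105.0), np.float64(-105.0)]
[-0.31610262  2.49155865 -0.04170327]
```

```bash
python3 - <<'E'
from h import *
yaw=.1137;O=np.array([.6707,.0725,0]);ex=np.array([np.cos(yaw),np.sin(yaw),0]);ey=np.array([-ex[1],ex[0],0])
s,d,K,T=snap('scene','s9')
for tag in('scene','s3','s9'):
    im,d,K,T=load(tag);P=cloud(d,K,T);X=(P-O)@ex*1000;Y=(P-O)@ey*1000;Z=P[...,2]*1000
    for s in(-45,45):
        m=(abs(Y-s)<13)&(X>7.5)&(X<25)&(Z>60)&(Z<160)
        print(tag,s,sorted([tuple(int(round(v)) for v in t) for t in zip(Z[m],X[m],Y[m])])[::-1][:30])
    m=(abs(Y)<14)&(X>-3)&(X<45)&(Z>60)&(Z<150)
    print('mid',m.sum(),[(z,X[m&(abs(Z-z)<2)].max().round(1)) for z in range(70,130,5) if (m&(abs(Z-z)<2)).any()])
a,b=load('s3')[0],load('s9')[0]
u=lambda i:cv2.convertScaleAbs(cv2.resize(i[165:225,262:318],(400,430),interpolation=2),alpha=1.8)
cv2.imwrite('pics/m9.png',np.hstack([u(a),u(b)])[:,:,::-1])
E
```

```text
scene -45 [(154, 9, -44), (145, 8, -54), (142, 8, -47), (133, 8, -57), (132, 9, -37), (126, 10, -55), (123, 8, -39), (114, 8, -39), (113, 8, -53), (112, 9, -50), (104, 8, -53), (101, 8, -56), (99, 10, -50), (96, 8, -55), (79, 8, -51), (78, 9, -56), (75, 8, -51), (72, 8, -55), (71, 8, -37), (63, 8, -55), (60, 8, -51)]
scene 45 [(148, 8, 48), (143, 8, 41), (142, 10, 37), (135, 9, 49), (128, 8, 35), (123, 8, 36), (117, 8, 48), (113, 10, 50), (106, 8, 34), (101, 8, 52), (93, 8, 42), (63, 10, 47), (61, 8, 37)]
mid 123 [(75, np.float64(32.3)), (80, np.float64(35.7)), (85, np.float64(35.0)), (90, np.float64(34.8)), (95, np.float64(34.4)), (100, np.float64(34.1)), (105, np.float64(35.1)), (110, np.float64(35.7)), (115, np.float64(36.5))]
s3 -45 [(154, 8, -47), (152, 8, -51), (149, 8, -54), (141, 8, -40), (132, 8, -39), (131, 8, -36), (126, 8, -36), (120, 8, -57), (119, 8, -39), (115, 8, -56), (110, 10, -36), (104, 8, -38), (104, 8, -46), (97, 8, -56), (94, 9, -42), (94, 8, -52), (88, 8, -41), (87, 8, -55), (85, 9, -52), (78, 10, -53), (74, 9, -41), (74, 9, -56), (72, 9, -37)]
s3 45 [(155, 8,
[... 947 characters left out ...]
9, 43), (153, 9, 47), (149, 8, 45), (147, 8, 41), (139, 9, 34), (132, 8, 53), (130, 11, 44), (129, 15, 45), (129, 8, 50), (128, 8, 43), (127, 12, 44), (125, 14, 43), (124, 15, 46), (123, 15, 42), (119, 8, 44), (117, 13, 48), (116, 13, 40), (115, 13, 44), (115, 9, 43), (111, 14, 44), (110, 12, 42), (105, 12, 42), (104, 12, 46), (104, 10, 33), (102, 8, 41), (94, 9, 49), (92, 9, 53), (89, 8, 39), (85, 8, 47), (84, 10, 45)]
mid 184 [(75, np.float64(32.6)), (80, np.float64(34.5)), (85, np.float64(34.8)), (90, np.float64(33.2)), (95, np.float64(34.3)), (100, np.float64(34.9)), (105, np.float64(35.9)), (110, np.float64(33.5)), (115, np.float64(24.4)), (120, np.float64(2.6)), (125, np.float64(2.5))]
```

View pics/m9.png

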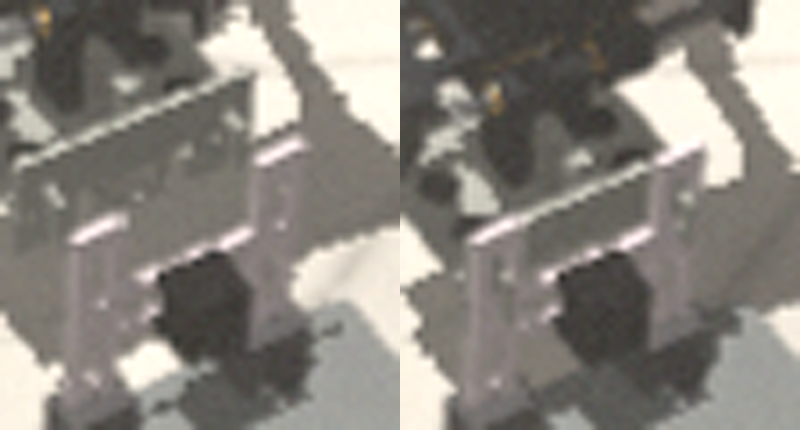

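Claws are visible behind both uprights, reaching down to about z = 104 (below the 110 edge). The teeth are engaged and the resistance is the catch slope. I'll press a bit more.

{"method": "arm_command", "body": {"targets": [[[-0.3,0,-0.5,0],[-0.6,0,-1,0],[-0.6,0,-1.5,0],[-0.6,0,-2,0],[-0.6,0,-2.5,0]]]}}

```text
time_s: 13.72
position: [0.6248, 0.0672, 0.1392]
tcp_rot: [[-0.114, 0.993, -0.007], [0.993, 0.114, -0.001], [-0.0, -0.007, -1.0]]
ft_force: [-18.2, -2.5, 19.1]
width: 0.0097
```

```bash
python3 pl.py w10
```

```text
slopes [ 0.0704 -0.0003] heel z 124.2 front z 116.8 TCP z 139.2 Y -59.4 60.8 F [-18.2  -2.5  19.1] t 13.7167
front [np.float64(-105.3), np.float64(-105.3), np.float64(-105.4), np.float64(-105.4)]
```

Pressing at mid-rib only pitches the shelf, because the lever arm to the catch is too long. I'll ease off, level it, release (teeth hold it) and regrip near the rear end of the rib.

{"method": "arm_command", "body": {"targets": [[[0.3,0,1.5,0],[0.6,0,3,0],[0.6,0,4.5,0],[0.6,0,5,0],[0.6,0,5,0]]]}}

```text
time_s: 14.18
position: [0.6252, 0.0673, 0.1401]
tcp_rot: [[-0.114, 0.993, -0.008], [0.993, 0.114, -0.001], [0.0, -0.008, -1.0]]
ft_force: [-8.2, -1.4, 0.2]
width: 0.0099
```

```bash
python3 pl.py w11
```

```text
slopes [ 0.0487 -0.0003] heel z 123.53 front z 118.41 TCP z 140.1 Y -59.5 60.8 F [-8.2 -1.4  0.2] t 14.1833
front [np.float64(-105.4), np.float64(-105.4), np.float64(-105.5), np.float64(-105.5)]
```

{"method": "arm_command", "body": {"targets": [[[0,0,0.5,0],[0,0,1,0],[0,0,1,0],[0,0,1,0],[0,0,1,0]]]}}

```text
time_s: 14.65
position: [0.6252, 0.0673, 0.1405]
tcp_rot: [[-0.114, 0.993, -0.008], [0.993, 0.114, -0.001], [0.0, -0.008, -1.0]]
ft_force: [-6.5, -1.4, -2.8]
width: 0.0096
```

```bash
python3 pl.py w12
```

```text
slopes [0.0444 0.    ] heel z 123.62 front z 118.97 TCP z 140.5 Y -59.5 61.2 F [-6.5 -1.4 -2.8] t 14.65
front [np.float64(-105.4), np.float64(-105.4), np.float64(-105.4), np.float64(-105.4)]
```

{"method": "arm_command", "body": {"targets": [[[-0.6,0,0,0],[-1.2,-0.1,0,0],[-1.6,-0.2,0,0],[-1.6,-0.2,0,0],[-1.6,-0.2,0,0]]]}}

```text
time_s: 15.12
position: [0.6251, 0.0674, 0.1419]
tcp_rot: [[-0.114, 0.993, -0.004], [0.993, 0.114, -0.0], [0.0, -0.004, -1.0]]
ft_force: [-5.0, -0.6, -2.9]
width: 0.0097
```

{"method": "arm_command", "body": {"targets": [[[0,0,0,0],[0,0,0,0],[0,0,0,0],[0,0,0,0],[0,0,0,0]]], "fingers": 0.7}}

```text
time_s: 15.53
position: [0.6278, 0.0676, 0.1443]
tcp_rot: [[-0.114, 0.993, 0.003], [0.993, 0.114, 0.0], [-0.0, 0.003, -1.0]]
ft_force: [0.3, 0.8, 0.1]
width: 0.0265
```

```bash
python3 pl.py w13
```

```text
slopes [ 0.1557 -0.0009] heel z 123.36 front z 107.01 TCP z 144.3 Y -59.2 61.2 F [0.3 0.8 0.1] t 15.5333
front [np.float64(-107.3), np.float64(-107.3), np.float64(-107.4), np.float64(-107.4)]
```

Released, the shelf hangs by its teeth, pitched about 8°. I'll regrip near the rear of the rib, then push forward and up to level it.

{"method": "arm_command", "body": {"targets": [[[3,0.3,0,0],[7,0.8,-1,0],[11,1.3,-2,0],[14,1.6,-2,0],[16,1.8,-2,0]]]}}

```text
time_s: 16.0
position: [0.6432, 0.0693, 0.1411]
tcp_rot: [[-0.114, 0.993, -0.0], [0.993, 0.114, -0.0], [-0.0, -0.0, -1.0]]
ft_force: [-1.3, 0.0, 0.0]
width: 0.0263
```

{"method": "arm_command", "body": {"targets": [[[0,0,0,0],[0,0,0,0],[0,0,0,0],[0,0,0,0],[0,0,0,0]]], "fingers": 1}}

```text
time_s: 16.42
position: [0.6426, 0.0694, 0.1412]
tcp_rot: [[-0.114, 0.993, 0.0], [0.993, 0.114, 0.0], [0.0, 0.0, -1.0]]
ft_force: [0.1, 1.6, -1.8]
width: 0.0095
```

```bash
python3 pl.py w14
```

```text
slopes [ 0.1569 -0.0002] heel z 123.48 front z 107.0 TCP z 141.2 Y -59.5 61.3 F [ 0.1  1.6 -1.8] t 16.4167
front [np.float64(-107.6), np.float64(-107.6), np.float64(-107.7), np.float64(-107.6)]
```

{"method": "arm_command", "body": {"targets": [[[0.8,0.1,0.5,0],[1.6,0.2,1,0],[2.4,0.3,1.5,0],[3.2,0.4,2,0],[4,0.5,2.4,0]]]}}

```text
time_s: 16.88
position: [0.6434, 0.0694, 0.1418]
tcp_rot: [[-0.114, 0.993, -0.008], [0.993, 0.114, -0.001], [0.0, -0.008, -1.0]]
ft_force: [-7.5, -0.0, -3.6]
width: 0.0094
```

```bash
python3 pl.py w15
```

```text
slopes [ 0.1386 -0.0002] heel z 123.41 front z 108.86 TCP z 141.8 Y -59.4 61.2 F [-7.5 -0.  -3.6] t 16.8833
front [np.float64(-107.5), np.float64(-107.6), np.float64(-107.0), np.float64(-107.1)]
```

{"method": "arm_command", "body": {"targets": [[[1,0.1,0.6,0],[2,0.2,1.2,0],[3,0.3,1.8,0],[4,0.4,2.4,0],[5,0.6,3,0]]]}}

```text
time_s: 17.35
position: [0.6466, 0.0699, 0.1435]
tcp_rot: [[-0.114, 0.993, -0.012], [0.993, 0.114, -0.001], [0.0, -0.012, -1.0]]
ft_force: [-9.3, -2.0, -4.1]
width: 0.0096
```

```bash
python3 pl.py w16
```

```text
slopes [ 0.0711 -0.0003] heel z 123.18 front z 115.71 TCP z 143.5 Y -59.3 61.1 F [-9.3 -2.  -4.1] t 17.35
front [np.float64(-106.3), np.float64(-106.3), np.float64(-106.4), np.float64(-106.4)]
```

{"method": "arm_command", "body": {"targets": [[[0.8,0.1,0.5,0],[1.6,0.2,1,0],[2.5,0.3,1.2,0],[2.5,0.3,0.5,0],[2.5,0.3,0,0]]]}}

```text
time_s: 17.82
position: [0.6493, 0.0701, 0.1447]
tcp_rot: [[-0.114, 0.993, -0.012], [0.993, 0.114, -0.001], [0.0, -0.012, -1.0]]
ft_force: [-12.7, -1.1, 3.6]
width: 0.0095
```

{"method": "arm_command", "body": {"targets": [[[0,0,-1,0],[0,0,-2,0],[0,0,-3,0],[0,0,-4,0],[0,0,-4,0]]]}}

```text
time_s: 18.23
position: [0.6493, 0.0701, 0.1444]
tcp_rot: [[-0.114, 0.993, -0.011], [0.993, 0.114, -0.001], [0.0, -0.011, -1.0]]
ft_force: [-19.3, -3.0, 16.4]
width: 0.0097
```

```bash
python3 pl.py w17
```

```text
slopes [ 0.0187 -0.0003] heel z 122.8 front z 120.84 TCP z 144.4 Y -59.6 61.1 F [-19.3  -3.   16.4] t 18.2333
front [np.float64(-105.4), np.float64(-104.9), np.float64(-105.0), np.float64(-104.9)]
```

Level now, gripping near the rear. I'll relieve some forward push and press down in increments.

{"method": "arm_command", "body": {"targets": [[[-0.7,-0.1,0,0],[-1.5,-0.2,-0.5,0],[-1.5,-0.2,-1,0],[-1.5,-0.2,-1.5,0],[-1.5,-0.2,-2,0]]]}}

```text
time_s: 18.7
position: [0.649, 0.0701, 0.1435]
tcp_rot: [[-0.114, 0.993, -0.008], [0.993, 0.114, -0.001], [0.0, -0.008, -1.0]]
ft_force: [-18.4, -2.0, 19.3]
width: 0.0098
```

```bash
python3 pl.py w18
```

```text
slopes [ 0.0249 -0.0004] heel z 122.07 front z 119.45 TCP z 143.5 Y -59.3 61.2 F [-18.4  -2.   19.3] t 18.7
front [np.float64(-105.1), np.float64(-105.1), np.float64(-105.1), np.float64(-105.3)]
```

{"method": "arm_command", "body": {"targets": [[[-0.3,0,-0.6,0],[-0.6,-0.1,-1.2,0],[-0.6,-0.1,-1.8,0],[-0.6,-0.1,-2.4,0],[-0.6,-0.1,-3,0]]]}}

```text
time_s: 19.17
position: [0.6489, 0.07, 0.1412]
tcp_rot: [[-0.114, 0.993, -0.007], [0.993, 0.114, -0.001], [-0.0, -0.007, -1.0]]
ft_force: [-19.2, -1.3, 20.4]
width: 0.0096
```

```bash
python3 pl.py w19
```

```text
slopes [ 0.0273 -0.0002] heel z 119.84 front z 116.98 TCP z 141.2 Y -59.5 61.0 F [-19.2  -1.3  20.4] t 19.1667
front [np.float64(-105.2), np.float64(-105.2), np.float64(-105.3), np.float64(-105.4)]
```

{"method": "arm_command", "body": {"targets": [[[0.2,0,-0.6,0],[0.2,0,-1.2,0],[0.2,0,-1.8,0],[0.2,0,-2.4,0],[0.2,0,-3,0]]]}}

```text
time_s: 19.63
position: [0.6489, 0.07, 0.1358]
tcp_rot: [[-0.114, 0.993, -0.007], [0.993, 0.114, -0.001], [-0.0, -0.007, -1.0]]
ft_force: [-11.8, -1.8, 2.5]
width: 0.0098
```

```bash
python3 pl.py w20
```

```text
slopes [ 0.0255 -0.0001] heel z 114.35 front z 111.67 TCP z 135.8 Y -59.5 61.1 F [-11.8  -1.8   2.5] t 19.6333
front [np.float64(-105.2), np.float64(-105.2), np.float64(-105.3), np.float64(-105.4)]
```

{"method": "arm_command", "body": {"targets": [[[0,0,-0.4,0],[0,0,-0.8,0],[0,0,-1.2,0],[0,0,-1.6,0],[0,0,-2,0]]]}}

```text
time_s: 20.1
position: [0.649, 0.0699, 0.1325]
tcp_rot: [[-0.114, 0.993, -0.008], [0.993, 0.114, -0.001], [0.0, -0.008, -1.0]]
ft_force: [-10.8, -1.0, 5.3]
width: 0.0098
```

{"method": "arm_command", "body": {"targets": [[[0,0,-0.4,0],[0,0,-0.8,0],[0,0,-1.2,0],[0,0,-1.6,0],[0,0,-1.6,0]]]}}

```text
time_s: 20.52
position: [0.649, 0.07, 0.131]
tcp_rot: [[-0.114, 0.993, -0.008], [0.993, 0.114, -0.001], [-0.0, -0.008, -1.0]]
ft_force: [-10.6, -1.0, 5.2]
width: 0.0099
```

```bash
python3 pl.py w21
```

```text
slopes [0.0262 0.0001] heel z 109.57 front z 106.82 TCP z 131.0 Y -59.6 60.8 F [-10.6  -1.    5.2] t 20.5167
front [np.float64(-105.2), np.float64(-105.3), np.float64(-105.3), np.float64(-105.3)]
```

{"method": "arm_command", "body": {"targets": [[[0,0,-0.3,0],[0,0,-0.6,0],[0,0,-0.9,0],[0,0,-1.2,0],[0,0,-1.2,0]]]}}

```text
time_s: 20.98
position: [0.6489, 0.07, 0.131]
tcp_rot: [[-0.114, 0.993, -0.008], [0.993, 0.114, -0.001], [-0.0, -0.008, -1.0]]
ft_force: [-13.2, -1.2, 10.8]
width: 0.0099
```

{"method": "arm_command", "body": {"targets": [[[0,0,-0.3,0],[0,0,-0.6,0],[0,0,-0.9,0],[0,0,-1.2,0],[0,0,-1.2,0]]]}}

```text
time_s: 21.4
position: [0.649, 0.0699, 0.1309]
tcp_rot: [[-0.114, 0.993, -0.007], [0.993, 0.114, -0.001], [-0.0, -0.008, -1.0]]
ft_force: [-16.8, -1.2, 15.9]
width: 0.0098
```

```bash
python3 pl.py w22
```

```text
slopes [0.0274 0.0003] heel z 109.51 front z 106.63 TCP z 130.9 Y -59.6 60.8 F [-16.8  -1.2  15.9] t 21.4
front [np.float64(-105.2), np.float64(-105.3), np.float64(-105.3), np.float64(-105.3)]
```

Hard stop felt: z holds at 130.9 while force rises from 5 to 16 N, and heel height 109.5 matches the edge. Next I'll relieve the push and try a gentle upward tug to check the lock.

{"method": "arm_command", "body": {"targets": [[[-1,-0.1,1,0],[-2,-0.2,2,0],[-3,-0.3,3,0],[-3.5,-0.4,4,0],[-3.5,-0.4,4.5,0]]]}}

```text
time_s: 21.87
position: [0.6483, 0.0699, 0.1327]
tcp_rot: [[-0.114, 0.993, -0.001], [0.993, 0.114, -0.0], [0.0, -0.001, -1.0]]
ft_force: [-2.9, -0.3, -5.2]
width: 0.0096
```

{"method": "arm_command", "body": {"targets": [[[0,0,0.5,0],[0,0,1,0],[0,0,1,0],[0,0,1,0],[0,0,1,0]]]}}

```text
time_s: 22.28
position: [0.6484, 0.0699, 0.1333]
tcp_rot: [[-0.114, 0.993, -0.001], [0.993, 0.114, -0.0], [-0.0, -0.001, -1.0]]
ft_force: [-1.6, 0.1, -9.8]
width: 0.0095
```

```bash
python3 pl.py w23
```

```text
slopes [0.0366 0.0003] heel z 112.01 front z 108.17 TCP z 133.3 Y -59.7 60.9 F [-1.6  0.1 -9.8] t 22.2833
front [np.float64(-105.8), np.float64(-105.8), np.float64(-105.8), np.float64(-105.8)]
```

It rises only about 2 mm, then the catch resists (−10 N). I'll seat it again and release.

{"method": "arm_command", "body": {"targets": [[[0.5,0.1,-1,0],[1,0.1,-2,0],[1.5,0.2,-3,0],[2,0.2,-4,0],[2,0.2,-5,0]]]}}

```text
time_s: 22.75
position: [0.6489, 0.07, 0.1311]
tcp_rot: [[-0.114, 0.993, -0.005], [0.993, 0.114, -0.0], [0.0, -0.005, -1.0]]
ft_force: [-11.2, -1.5, 5.3]
width: 0.0098
```

{"method": "arm_command", "body": {"targets": [[[0,0,-0.6,0],[0,0,-1.2,0],[0,0,-1.8,0],[0,0,-1.8,0],[0,0,-1.8,0]]]}}

```text
time_s: 23.17
position: [0.6489, 0.07, 0.1309]
tcp_rot: [[-0.114, 0.993, -0.004], [0.993, 0.114, -0.001], [-0.0, -0.004, -1.0]]
ft_force: [-15.2, -1.0, 12.0]
width: 0.0098
```

```bash
python3 pl.py w24
```

```text
slopes [0.0293 0.0005] heel z 109.53 front z 106.45 TCP z 130.9 Y -59.7 61.1 F [-15.2  -1.   12. ] t 23.1667
front [np.float64(-105.2), np.float64(-105.3), np.float64(-105.3), np.float64(-105.3)]
```

{"method": "arm_command", "body": {"targets": [[[-0.5,0,0.5,0],[-1,-0.1,1,0],[-1.5,-0.2,1.8,0],[-1.5,-0.2,1.8,0],[-1.5,-0.2,1.8,0]]]}}

```text
time_s: 23.63
position: [0.6485, 0.07, 0.1308]
tcp_rot: [[-0.114, 0.993, -0.001], [0.993, 0.114, -0.0], [0.0, -0.001, -1.0]]
ft_force: [-6.5, -1.1, 1.1]
width: 0.0098
```

{"method": "arm_command", "body": {"targets": [[[0,0,0,0],[0,0,0,0],[0,0,0,0],[0,0,0,0],[0,0,0,0]]], "fingers": 0.65}}

```text
time_s: 24.05
position: [0.6504, 0.0701, 0.1303]
tcp_rot: [[-0.114, 0.993, 0.002], [0.993, 0.114, 0.0], [-0.0, 0.003, -1.0]]
ft_force: [-0.5, 0.1, -0.4]
width: 0.0307
```

```bash
python3 pl.py w25
```

```text
slopes [0.0674 0.0003] heel z 109.54 front z 102.47 TCP z 130.3 Y -59.6 60.9 F [-0.5  0.1 -0.4] t 24.05
front [np.float64(-106.3), np.float64(-106.2), np.float64(-106.3), np.float64(-106.3)]
```

Released, it hangs with heel at 109.5 and a pitch of about 0.05. That equals the hook slack: 1.5 mm over 28 mm. I'll regrip for one firmer tug to prove the lock.

{"method": "arm_command", "body": {"targets": [[[0,0,0,0],[0,0,0,0],[0,0,0,0],[0,0,0,0],[0,0,0,0]]], "fingers": 1}}

```text
time_s: 24.52
position: [0.6492, 0.0699, 0.1291]
tcp_rot: [[-0.114, 0.993, -0.0], [0.993, 0.114, -0.0], [-0.0, -0.0, -1.0]]
ft_force: [1.1, -0.6, -0.2]
width: 0.0097
```

{"method": "arm_command", "body": {"targets": [[[0,0,1,0],[0,0,2,0],[0,0,3,0],[0,0,4,0],[0,0,4,0]]]}}

```text
time_s: 24.93
position: [0.6491, 0.07, 0.1318]
tcp_rot: [[-0.114, 0.993, -0.001], [0.993, 0.114, 0.0], [0.0, -0.001, -1.0]]
ft_force: [5.9, 0.7, -12.0]
width: 0.0098
```

{"method": "arm_command", "body": {"targets": [[[0,0,0.6,0],[0,0,1.2,0],[0,0,1.5,0],[0,0,1.5,0],[0,0,1.5,0]]]}}

```text
time_s: 25.35
position: [0.649, 0.0699, 0.1319]
tcp_rot: [[-0.114, 0.993, -0.001], [0.993, 0.114, -0.0], [0.0, -0.001, -1.0]]
ft_force: [8.9, 1.0, -17.3]
width: 0.0098
```

```bash
python3 pl.py w26
```

```text
slopes [0.067  0.0013] heel z 112.29 front z 105.26 TCP z 131.9 Y -59.6 60.8 F [  8.9   1.  -17.3] t 25.35
front [np.float64(-106.7), np.float64(-106.8), np.float64(-106.2), np.float64(-106.2)]
```

Locked: z holds to 0.1 mm as the pull rises to 17 N. I'll seat it again, release and back away.

{"method": "arm_command", "body": {"targets": [[[0.5,0.1,-1.5,0],[1,0.1,-3,0],[1,0.1,-4.5,0],[1,0.1,-6,0],[1,0.1,-7,0]]]}}

```text
time_s: 25.82
position: [0.6494, 0.07, 0.129]
tcp_rot: [[-0.114, 0.993, -0.002], [0.993, 0.114, -0.0], [0.0, -0.002, -1.0]]
ft_force: [-7.4, -1.3, 11.3]
width: 0.0094
```

{"method": "arm_command", "body": {"targets": [[[0,0,-0.5,0],[0,0,-0.5,0],[0,0,-0.5,0],[0,0,-0.5,0],[0,0,-0.5,0]]]}}

```text
time_s: 26.23
position: [0.6494, 0.07, 0.1291]
tcp_rot: [[-0.114, 0.993, -0.001], [0.993, 0.114, -0.0], [-0.0, -0.001, -1.0]]
ft_force: [-7.7, -1.3, 6.4]
width: 0.0098
```

{"method": "arm_command", "body": {"targets": [[[-0.5,0,0.5,0],[-1,-0.1,1.2,0],[-1,-0.1,1.2,0],[-1,-0.1,1.2,0],[-1,-0.1,1.2,0]]]}}

```text
time_s: 26.65
position: [0.6493, 0.07, 0.1291]
tcp_rot: [[-0.114, 0.993, 0.0], [0.993, 0.114, 0.0], [0.0, 0.0, -1.0]]
ft_force: [-3.2, -0.6, 4.5]
width: 0.0097
```

{"method": "arm_command", "body": {"targets": [[[0,0,0,0],[0,0,0,0],[0,0,0,0],[0,0,0,0],[0,0,0,0]]], "fingers": 0.6}}

```text
time_s: 27.07
position: [0.6495, 0.07, 0.1283]
tcp_rot: [[-0.114, 0.993, 0.0], [0.993, 0.114, 0.0], [-0.0, 0.0, -1.0]]
ft_force: [1.1, 0.7, 0.7]
width: 0.0354
```

{"method": "arm_command", "body": {"targets": [[[0,0,5,0],[0,0,15,0],[-5,0,35,0],[-15,0,60,0],[-30,0,90,0]]]}}

```text
time_s: 27.48
position: [0.6189, 0.0699, 0.2186]
tcp_rot: [[-0.114, 0.994, -0.002], [0.994, 0.114, -0.0], [0.0, -0.002, -1.0]]
ft_force: [-0.5, -0.2, 0.3]
width: 0.0349
```

{"method": "arm_command", "body": {"targets": [[[-25,0,10,0],[-55,0,15,0],[-85,0,15,0],[-100,0,15,0],[-100,0,15,0]]]}}

```text
time_s: 27.9
position: [0.5168, 0.0701, 0.2347]
tcp_rot: [[-0.114, 0.993, 0.0], [0.993, 0.114, 0.0], [0.0, 0.0, -1.0]]
ft_force: [0.1, 1.0, 0.1]
width: 0.0351
```

```bash
python3 pl.py w27; python3 - <<'E'
from h import *
s,ds,Ks,Ts=snap('scene','s27');w=load('w27')[0];t=snap('top','t27')[0]
out=np.zeros((600,800,3),np.uint8)
out[:300,:400]=cv2.resize(w,(400,300));out[:300,400:]=cv2.resize(t[100:300,130:400],(400,300))
out[300:,:400]=cv2.resize(s[130:265,210:390],(400,300),interpolation=2);out[300:,400:]=cv2.resize(s[160:226,246:334],(400,300),interpolation=2)
cv2.imwrite('pics/fin.png',cv2.convertScaleAbs(out[:,:,::-1],alpha=1.3))
E
```

```text
slopes [ 0.1292 -0.0081] heel z 115.47 front z 101.9 TCP z 234.7 Y -58.9 50.4 F [0.1 1.  0.1] t 27.9Traceback (most recent call last):
  File "pl.py", line 11, in <module>
    plate(sys.argv[1])
    ~~~~~^^^^^^^^^^^^^
  File "pl.py", line 10, in plate
    print('front',[X[m&(abs(Y-b)<5)].min().round(1) for b in(-50,-30,30,50)])
                   ~~~~~~~~~~~~~~~~~~~~~^^
    return umr_minimum(a, axis, None, out, keepdims, initial, where)
ValueError: zero-size array to reduction operation minimum which has no identity
```

View pics/fin.png

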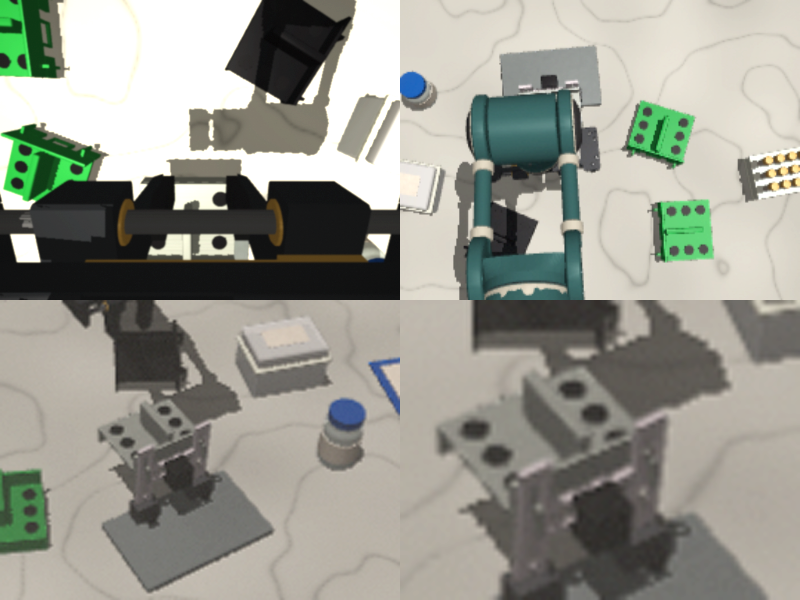

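The shelf hangs on the stand with the gripper clear and the bystanders in place. One numeric check of level from the scene and top cameras, then I'll hand in.

```bash
python3 - <<'E'
from h import *
yaw=.1137;O=np.array([.6707,.0725,0]);ex=np.array([np.cos(yaw),np.sin(yaw),0]);ey=np.array([-ex[1],ex[0],0])
for tag in('s27','w27'):
    im,d,K,T=load(tag);P=cloud(d,K,T);X=(P-O)@ex*1000;Y=(P-O)@ey*1000;Z=P[...,2]*1000
    m=(X<-10)&(X>-100)&(abs(Y)<57)&(abs(Y)>14)&(abs(Z-107)<9)
    for _ in range(4):
        A=np.c_[X,Y,np.ones(X.size)] if 0 else np.c_[X[m],Y[m],np.ones(m.sum())]
        c=np.linalg.lstsq(A,Z[m],rcond=None)[0];m=m&(abs(Z-(c[0]*X+c[1]*Y+c[2]))<2.5)
    print(tag,m.sum(),c.round(3))
a,da,Ka,Ta=load('scene');b,db,_,_=load('s27');Pa=cloud(da,Ka,Ta);Pb=cloud(db,Ka,Ta)
for n,p in(('tip',(.46,.30)),('jar',(.66,.28)),('rack',(.50,-.30))):
    for P in(Pa,Pb):
        q=P[(P[...,2]>.06)&(P[...,2]<.15)&(abs(P[...,0]-p[0])<.09)&(abs(P[...,1]-p[1])<.09)];print(n,len(q),q.mean(0).round(3) if len(q) else '')
from workcell import finish_job
print(finish_job())
E
```

```text
s27 293 [ 6.70000e-02 -2.00000e-03  1.08087e+02]
w27 2719 [6.30000e-02 1.00000e-03 1.09156e+02]
tip 560 [0.497 0.34  0.078]
tip 561 [0.498 0.34  0.079]
jar 308 [0.692 0.34  0.087]
jar 307 [0.691 0.341 0.087]
rack 236 [ 0.526 -0.365  0.095]
rack 235 [ 0.526 -0.364  0.095]
the job is handed in; nothing more can be done
None
```

The shelf is on the stand with both claws through the upper slots, at its hard stop and locked under the catch. It does not hang perfectly level, though: the front droops about 3°. I handed the job in at about 28 s of the 48 allowed.

**How it went:** I felt the slots and the uprights' face with light forces. Pressing at mid-rib only pitched the shelf forward, so I stopped. I let it hang by its teeth at about 8° for a moment, regripped near the back of the rib, levelled it and pressed it over the catch with about 20 N. The largest wrist reading I saw was about 28 N.

**Last checks:**
- **Home:** the height stayed put while the push rose from 5 to 16 N. The shelf's reference point sat at about 109.5 mm, against a measured slot edge of about 110 mm.
- **Locked:** with a pull rising to 17 N, the shelf did not move once about 2.5 mm of play was taken up. I then seated it again and let go. I did not see the catch itself, which was hidden under the shelf.
- **Level:** side to side it is level within 0.002 rad. Front to back, two cameras read 0.063 and 0.067 rad, of which about 0.013 looks like camera bias. The remaining droop of about 0.05 rad matches the claws' own 1.5 mm of slack, so I left it.
- **Bystanders:** the tip box, tube rack and jar are where they were, within about 1 mm.

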